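# Point out the unlatched spice tin and press it shut

### The arm

A 7-joint arm with a two-finger parallel gripper is mounted at the origin on the work surface. World frame = base frame: x ahead of the robot, y to its left, z up, the work surface at z = 0. Lengths are in m, angles in rad, forces in N, time in s.
With the tool pointing down it reaches from about 0.425 to 0.925 m from the base axis. Payload 6.8 kg.
Tool frame: the origin (TCP) lies at the very end of the fingers, on their centre line; the grasp point (between the pads) lies 19 mm behind it; z points along the fingers, y is the line along which they close (so a half turn about z gives the same grasp; the last joint's range is limited). The gripper opens to 85 mm and grips with 20 to 120 N. Pads are 22 mm wide; open, the fingers measure 114 mm over their backs; the gripper's body (76 mm by 85 mm) begins 54 mm behind the grasp point. The pads swing forward as they close: fully open they stand 13 mm farther back than shut.
Start: joints at [-1.278, 0.477, 0.022, 1.555, -0.011, 1.109, -0.083], TCP at [0.263, 0.622, 0.231] pointing down, gripper open.
Joint ranges: [-2.96, 2.96], [-0.34, 2.1], [-1.41, 1.46], [0.24, 2.44], [-1.37, 4.51], [0.17, 1.92], [-2.96, 2.96]. Speed limits (rad/s): [2.39, 2.39, 3.14, 3.14, 3.14, 3.14, 3.14].

### API

Orientations are given as a rotation vector (axis times angle).
In Python, from bench import monitor, optics, r gives the robot as it stands.
- The arm moves only by the shell command python3 -m crank 'ROWS' [OPENING] [FORCE]. ROWS is JSON, a list of rows, each a list of 2 entries, a list of its own where there are three numbers: the shift along the tool's x, y, z in cm, then the turn, a rotation vector about the tool's x, y, z in rad. A call has 1 to 5 rows; each row shifts and turns the commanded pose from where the row before left it, along the tool's axes as they then stand; what a row does not reach is not made up. A row lasts 1/10 s, in which the tool goes at most 50 mm and 8.59 degrees, less where a joint would pass 70% of its speed; a pose out of reach is approached as far as the arm can. A call is refused whole if a number of a shift passes 5 or a number of a turn 0.15, either way. A call with a gripper value outside its range is refused whole. OPENING is the finger opening in cm, from 0 to 8.54, set as the call begins (- or left out, the last holds). The fingers move at their own pace and stop on an object; FORCE is the grip in N (left out, the last holds). Time passes only in rows, so rows that do not move let the fingers close. It gives the time, the measured TCP pose, the force, the opening and the grip force at its end, in the units of the state.
- monitor.get_obs(): the state, without advancing time (a new reading comes with each control period).
- optics.grab_frame(name): name is "side" or "top" or "wrist"; returns (picture, depth): 420x560x3 uint8, red, green, blue; 420x560 float32, m along the optical axis (not along the pixel's ray), 0 where there is no reading.
- optics.camera_model(name): a dict with "vertical_fov" (degrees; the focal length in pixels is half the picture's height over the tangent of half this angle, whatever the lens; pixels are square), "cx", "cy" (the principal point, pixels), "D" ([k1, k2, p1, p2, k3] as OpenCV has them; the pictures are not rectified), "R" (3x3) and "t" (3): a world point X has camera coordinates R X + t; the wrist camera has in their place "hand_eye" (4x4, takes a point from camera to tool coordinates, whose origin is the TCP and whose axes are the flange's). Camera axes: x right, y down, z forward; pixel columns grow to the right and rows downward; lengths in m; the calibration is good to about 2 mm. A picture is of the moment at which its call begins: read the wrist's pose just before it. camera_model takes no time and is no camera call.
- r.hand_in(): hands the job in; it is judged then, once.
The state is a dict: "clock": time; "joints": joint angles; "qvel": joint speeds; "tau": joint torques, N m; "tcp_pos": TCP position; "orientation": TCP orientation; "contact_force": force on the tool from outside, world axes, zero at the start; "moment": the same for the moment, N m; "grip_width": finger opening in m; "gripper_force": force on a finger pad.
Only numpy, scipy, OpenCV 4.12 (cv2) and the standard library are available. Lean on these libraries where they do the work, as an engineer would, in place of code of your own. Each camera call takes 0.05 s, during which the arm holds its last target. There are 200 camera calls.

### The job

The red-lidded spice tin on the tray has been left with its black latch standing up. Point at that latch so that I can see which one you mean, with the fingertips held still a few centimetres straight above it for two seconds without touching; then press the latch all the way down with the fingertips, and finish by pointing at the shut latch in the same way, still and touching nothing. Do not lift, tip or shove the tin, and leave the yellow tin, the coaster, the mugs and the kettle as they are.

Things in the scene. Friction and masses are not known exactly. Their poses are not given: they have to be found in the camera images.
- tin_red: Loose round steel spice tin with a red lid, 75 mm across; the lid's top is 62 mm above its underside. Origin: centre of the underside, z up. A flap latch lies on the lid along the tin's x axis: its hinge pin runs along y at x = +26 mm, 66 mm above the underside, and its free end reaches towards -x. Two small hinge lugs beside the pin rise to 71 mm. Stands on the tray, 0.28 to 0.46 kg.
- pad_red (a point): Top face of the red tin's latch at the place to point at and press, 33 mm from its hinge. The latch is a black plate 46 mm long, 20 mm wide, 4 mm thick with a thin steel line across its free end. This point moves with the latch: shut, it lies at x = -7 mm, y = 0, z = 68 mm in the tin's frame; standing up it is higher and nearer the hinge.
- latch_red (a joint): Angle of the red tin's latch in rad: 0 is shut (lying flat against its stop, parallel to the lid), growing as it rises, at most 1.1; it begins at 0.55 to 0.9. It stays where it is left, takes about 0.02 N m to turn (some 0.6 N at the pad) and does not spring back.
- tin_yellow: A tin of the same make and size with a yellow lid, its latch shut. Origin: centre of the underside. To be left alone.
- latch_yellow (a joint): Angle of the yellow tin's latch in rad, 0 = shut. To be left shut.
- coaster: Dark blue-grey hard silicone coaster, a disc 90 mm across and 8 mm thick. Origin: centre of the underside. To be left alone.
- mug1: Lowest of the three stacked green mugs, 84 mm across, handle reaching 67 mm from the axis on its +y side, each 60 mm high with 7 mm nested in the one below: the stack is 166 mm high. Origin: centre of the underside. To be left alone.
- mug2: Middle mug of the stack. Origin: centre of the underside.
- mug3: Top mug of the stack. Origin: centre of the underside.
- kettle: Steel kettle, 144 mm across, 178 mm high with its black handle over the top; spout reaching 111 mm from the axis towards its +x. Origin: centre of the underside. To be left alone.
- tray: Square cream plastic tray 420 mm a side, fixed to the dresser; rim 24 mm high, inner floor 6 mm above the dresser top. Tins and coaster stand in a row along its -y side, in any order; kettle and mugs on its +y side. Origin: centre of the underside.
There are look-alikes about, which are no part of the job. What is shaped like the tin_red but purple or white is not meant.

How it is judged:
On the way, in this order (a step that is already met when the one before it is completed fails the run):
1. the fingertips point at the standing latch of the red tin from just above, without contact, for over 1.5 s (horizontal distance between the grasp point and pad_red below 0.03 m and distance between the grasp point and pad_red below 0.1 m and height (world z) of the grasp point above 0.081 m and contact force between each of the fingers, the arm and anything else below 0.05 N and value of joint latch_red above 0.4 rad), for 1.5 s.
2. the red tin's latch is pressed fully down by the fingertips (value of joint latch_red below 0.1 rad and contact force between the fingers and tin_red above 0.2 N), for 0.04 s.
At the end, for the whole second after the job is handed in: Red latch shut (under 0.1 rad), its tin upright on the tray within 20 mm of its start; the grasp point is within 30 mm sideways and 100 mm in all of the latch pad, above the lid, the robot touching nothing; yellow tin (still shut), coaster, mugs and kettle within 10 mm of their starts (horizontal distance between the grasp point and pad_red below 0.03 m and distance between the grasp point and pad_red below 0.1 m and height (world z) of the grasp point above 0.081 m and contact force between each of the fingers, the arm and anything else below 0.05 N and value of joint each of latch_red, latch_yellow below 0.1 rad and distance of tin_red from where it was at the start of the episode below 0.02 m and angle between tin_red's own z axis and vertical below 0.1 rad and height (world z) of tin_red below 0.012 m and linear speed of tin_red below 0.02 m/s and distance of each of tin_yellow, coaster, mug1, mug2, mug3, kettle from where it was at the start of the episode below 0.01 m).
It fails at once if the red tin is lifted off the tray or tipped (height (world z) of tin_red above 0.014 m or angle between tin_red's own z axis and vertical above 0.2 rad).
It fails at once if the red tin is shoved more than 20 mm (distance of tin_red from where it was at the start of the episode above 0.02 m).
It fails at once if the yellow tin, the coaster, a mug or the kettle is moved more than 10 mm, or the yellow latch is opened (distance of any of tin_yellow, coaster, mug1, mug2, mug3, kettle from where it was at the start of the episode above 0.01 m or value of joint latch_yellow above 0.15 rad).
It also fails if it takes over 38 s, if anything falls off the work surface, if the arm or the gripper's body presses on something with over 40 N, if the wrist force passes 120 N, or if a joint passes its speed limit or range.

## Working session

There is one attempt and no reset: what is moved stays moved. The work goes in short steps, Python scripts to look and compute and a shell command to move; the robot and the scene stay as the last step left them, time stands still between calls to the robot, and variables do not carry over. Pictures are saved under pics/ and viewed, at most 10 in all, crops included, and the job is handed in when it is done.

```bash
mkdir -p pics; ls; python3 - <<'E'
from bench import monitor, optics, r
import cv2, numpy as np
o=monitor.get_obs()
print({k:np.round(v,3).tolist() for k,v in o.items()})
for n in ("side","top"):
    p,d=optics.grab_frame(n); cv2.imwrite(f"pics/{n}0.png",p[:,:,::-1]); np.savez(f"pics/{n}0.npz",p=p,d=d)
    m=optics.camera_model(n); print(n,{k:np.round(v,3).tolist() for k,v in m.items()})
print(optics.camera_model("wrist"))
E
```

```text
pics
{'clock': 0.0, 'joints': [-1.278, 0.478, 0.022, 1.557, -0.012, 1.109, -0.083], 'qvel': [0.0, -0.001, 0.001, 0.0, -0.001, 0.001, 0.002], 'tau': [-0.001, -59.645, 1.607, -28.119, 0.012, 0.009, -0.0], 'tcp_pos': [0.263, 0.621, 0.23], 'orientation': [-0.625, -3.078, 0.003], 'contact_force': [0.31, 1.369, -0.105], 'moment': [-0.016, -0.022, 0.007], 'gripper_force': 0.0, 'grip_width': 0.086}
side {'vertical_fov': 53.281, 'cx': 276.269, 'cy': 214.093, 'D': [-0.1, 0.0, 0.0, 0.0, 0.0], 'R': [[-0.903, -0.429, 0.018], [-0.216, 0.417, -0.883], [0.372, -0.801, -0.469]], 't': [0.509, 0.226, 0.571]}
top {'vertical_fov': 42.436, 'cx': 278.761, 'cy': 212.118, 'D': [-0.21, 0.0, 0.0, 0.0, 0.0], 'R': [[0.017, -1.0, 0.025], [-0.984, -0.022, -0.175], [0.176, -0.022, -0.984]], 't': [-0.019, 0.583, 0.959]}
{'vertical_fov': 68.05444795070208, 'cx': 274.54287229499755, 'cy': 206.03666552472237, 'D': array([-0.07112946,  0.        ,  0.        ,  0.        ,  0.        ]), 'hand_eye': array([[ 1.91591018e-04, -9.50429421e-01, -3.10940314e-01,
         8.01051280e-02],
       [ 9.99999693e-01,  4.18163121e-04, -6.62003490e-04,
         1.72995280e-04],
       [ 7.59211366e-04, -3.10940092e-01,  9.50429210e-01,
        -1.43021424e-01],
       [ 0.00000000e+00,  0.00000000e+00,  0.00000000e+00,
         1.00000000e+00]])}
```

View pics/top0.png

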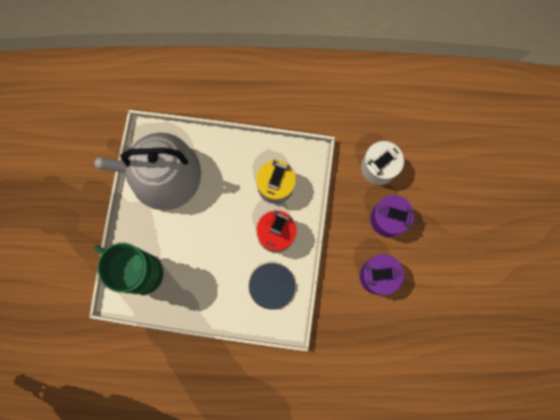

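View pics/side0.png

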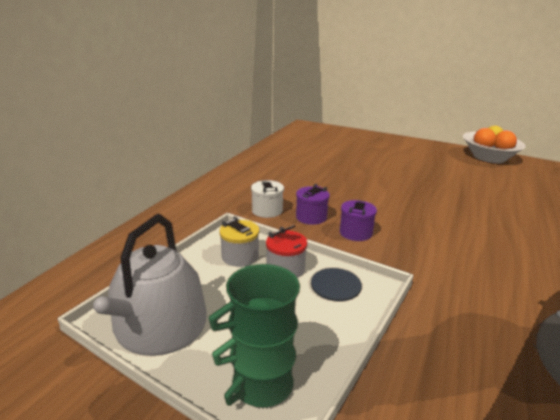

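The top view shows the red tin at (277,231). Things that could be mistaken for it are the yellow tin at (276,180), the white at (383,162), and the purples at (392,215) and (382,275). I choose the red-lidded one on the tray and check it in a close crop.

```bash
cat > h.py <<'E'
import numpy as np, cv2
from bench import monitor, optics, r
from scipy.spatial.transform import Rotation as Ro
def K(m):
    f=210/np.tan(np.radians(m["vertical_fov"])/2); return np.array([[f,0,m["cx"]],[0,f,m["cy"]],[0,0,1]])
def ext(n,o=None):
    m=optics.camera_model(n)
    if n!="wrist": return m,np.array(m["R"]),np.array(m["t"]).ravel()
    T=np.eye(4);T[:3,:3]=Ro.from_rotvec(o["orientation"]).as_matrix();T[:3,3]=o["tcp_pos"]
    C=np.linalg.inv(T@np.array(m["hand_eye"])); return m,C[:3,:3],C[:3,3]
def ray(n,px,o=None):
    m,R,t=ext(n,o); u=cv2.undistortPoints(np.array(px,float).reshape(-1,1,2),K(m),np.array(m["D"]))[:,0]
    d=np.c_[u,np.ones(len(u))]; return -R.T@t,d@R,(R,t)
def plane(n,px,z,o=None):
    c,d,_=ray(n,px,o); return c+d*((z-c[2])/d[:,2])[:,None]
def cloud(n,mask,depth,o=None):
    v,u=np.nonzero(mask&(depth>0)); c,d,_=ray(n,np.c_[u,v],o); return np.c_[u,v],c+d*depth[v,u][:,None]
E
python3 - <<'E'
from h import *
ims=[]
for n,(x,y) in (("top",(277,228)),("side",(287,245))):
    z=np.load(f"pics/{n}0.npz");p,d=z["p"],z["d"]
    ims.append(cv2.resize(p[y-33:y+33,x-33:x+33],(400,400),interpolation=cv2.INTER_CUBIC))
    h=cv2.cvtColor(p,cv2.COLOR_RGB2HSV); m=((h[...,0]<6)|(h[...,0]>174))&(h[...,1]>180)&(h[...,2]>90)
    m[:, :240]=0; m[:,330:]=0; m[:200]=0
    c=max(cv2.findContours(m.astype(np.uint8),0,2)[0],key=cv2.contourArea)
    e=cv2.fitEllipse(cv2.convexHull(c)); print(n,e, plane(n,[e[0]],.066))
    uv,P=cloud(n,m,d); print("cloud med",np.median(P,0),P.min(0),P.max(0))
    blk=np.zeros(m.shape,np.uint8); cv2.ellipse(blk,e,1,-1)
    b=(p.max(2)<60); b[:y-33]=0;b[y+33:]=0;b[:,:x-33]=0;b[:,x+33:]=0
    uv,P=cloud(n,b,d)
    k=P[:,2]>.06; print(n,"black high",k.sum()); 
    if k.sum():
        Q=P[k]; i=np.argsort(Q[:,2]); print(np.round(np.c_[uv[k],Q*1000][i][::max(1,len(i)//25)]).astype(int).tolist())
cv2.imwrite("pics/crop.png",np.hstack(ims)[:,:,::-1])
E
```

```text
top ((276.06512451171875, 230.50332641601562), (37.925533294677734, 38.648643493652344), 141.2379608154297) [[ 0.54660086 -0.00315494  0.066     ]]
cloud med [0.54038433 0.00122416 0.06922908] [ 0.51196022 -0.03779402  0.06441273] [0.5806773  0.03177345 0.10492462]
top black high 114
[[284, 219, 567, -17, 75], [279, 217, 570, -8, 77], [278, 218, 568, -6, 78], [280, 219, 566, -10, 79], [284, 220, 564, -17, 80], [279, 219, 566, -8, 81], [279, 218, 567, -8, 82], [282, 220, 564, -13, 82], [283, 222, 560, -15, 83], [276, 219, 565, -2, 83], [282, 224, 556, -13, 84], [276, 220, 563, -2, 85], [279, 222, 559, -8, 85], [279, 221, 561, -8, 86], [278, 221, 561, -6, 86], [277, 224, 555, -4, 88], [280, 226, 552, -10, 88], [275, 222, 559, -1, 88], [276, 223, 557, -2, 90], [273, 225, 553, 3, 90], [280, 227, 550, -10, 91], [278, 224, 555, -6, 92], [275, 226, 551, -1, 93], [278, 229, 545, -6, 93], [274, 225, 552, 1, 93], [280, 230, 544, -10, 94], [274, 227, 549, 1, 95], [278, 230, 543, -6, 96], [273, 226, 550, 3, 97]]
side ((286.49127197265625, 242.19297790527344), (24.37145233154297, 39.85101318359375), 90.02848815917969) [[ 5.44530257e-01 -4.49878650e-05  6.60000000e-02]]
cloud med [0.5430069  0.00416918 0.06668478] [ 0.50972625 -0.14839082 -0.00280369] [0.6025677  0.03424536 0.09647447]
side black high 8
[[282, 229, 564, -23, 76], [281, 230, 563, -15, 78], [281, 231, 554, 4, 89], [282, 231, 552, 4, 89], [282, 230, 552, 3, 91], [283, 231, 549, 7, 91], [283, 230, 550, 4, 92], [284, 230, 547, 7, 94]]
```

View pics/crop.png

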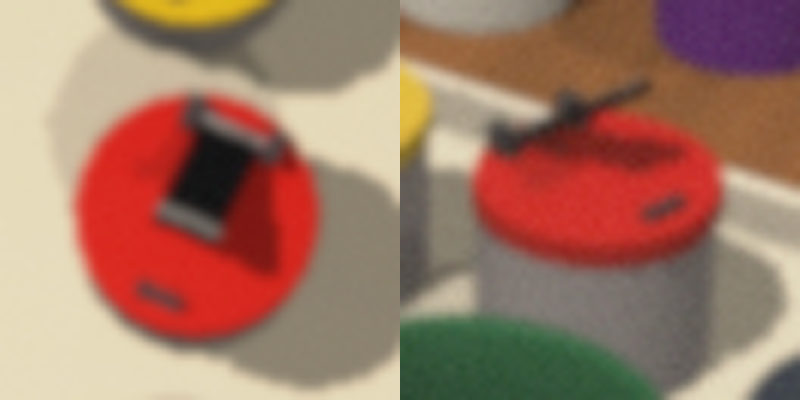

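The crop confirms the red lid. Its hinge lugs are at about (283,216), the latch stands up with its steel-lined free end at (275,231), and the catch is at (270,244).

```bash
cat > goal.py <<'E'
from h import *
ctr=np.array([.5455,-.002])
h=plane("top",[[282.8,215.6]],.075)[0]; cl=plane("top",[[270.4,244]],.069)[0]
ax=h[:2]-cl[:2]; yaw=np.arctan2(ax[1],ax[0]); X=np.array([np.cos(yaw),np.sin(yaw)])
print("hinge",h,"clasp",cl,"yaw",yaw,"hinge from ctr",(h[:2]-ctr)@X,(h[:2]-ctr)@[-X[1],X[0]], "clasp",(cl[:2]-ctr)@X)
# free end on vertical plane through axis
c,d,_=ray("top",[[275.4,231.3]]); n=np.array([-X[1],X[0]]); s=((ctr-c[:2])@n)/(d[0,:2]@n); F=c+s*d[0]
a=26e-3-(F[:2]-ctr)@X; 
zs=np.linspace(.072,.12,400); best=min(zs,key=lambda z:abs(np.hypot(.026-((plane("top",[[275.4,231.3]],z)[0,:2]-ctr)@X),z-.072)-.046))
q=plane("top",[[275.4,231.3]],best)[0]; ang=np.arctan2(best-.072,.026-(q[:2]-ctr)@X)
print("free end",q,"angle",ang,np.degrees(ang))
pad=lambda t: np.r_[ctr+X*(.026-.033*np.cos(t)+.002*np.sin(t)),.072+.033*np.sin(t)+.002*np.cos(t)]
print("pad up",pad(ang),"shut",pad(0))
o=monitor.get_obs(); T=Ro.from_rotvec(o["orientation"]).as_matrix(); ty=np.arctan2(T[1,0],T[0,0])
print("tool yaw",ty,"diff mod pi",(yaw-ty+np.pi/2)%np.pi-np.pi/2,"\n",T.round(3),o["joints"])
E
python3 goal.py
```

```text
hinge [ 0.57300452 -0.01477383  0.075     ] clasp [0.52116735 0.00674744 0.069     ] yaw -0.3935156417444108 hinge from ctr 0.030300230832113705 -0.001251215565136623 clasp -0.025826925639729194
free end [ 0.53952916 -0.00131     0.10520301] angle 0.8073079618419915 46.255338980854624
pad up [ 0.54977348 -0.00377422  0.09722303] shut [0.53903503 0.00068406 0.074     ]
tool yaw 2.740816545444391 diff mod pi 0.007260466400991206 
 [[-0.921  0.39  -0.001]
 [ 0.39   0.921 -0.002]
 [-0.    -0.002 -1.   ]] [-1.27809328  0.47773648  0.02231966  1.55633657 -0.01147572  1.10932588
 -0.08312462]
```

```bash
python3 -m crank '[[[-1,-1,-2],[0,0,0]],[[-3,-2.5,-2],[0,0,0]],[[-3.4,-3.1,0],[0,0,0]],[[-3.4,-3.1,0],[0,0,0]],[[-3.4,-3.1,0],[0,0,0]]]' 0 20; python3 -m crank '[[[-3.4,-3.1,0],[0,0,0]],[[-3.4,-3.1,0],[0,0,0]],[[-3.4,-3.1,0],[0,0,0]],[[-3.4,-3.1,0],[0,0,0]],[[-3.4,-3.1,0],[0,0,0]]]'
```

```text
clock: 0.6
tcp_pos: [0.3446, 0.4463, 0.271]
orientation: [-0.625, -3.079, 0.001]
contact_force: [0.2, -0.5, -0.0]
grip_width: 0.0122
gripper_force: 0.0
clock: 1.1
tcp_pos: [0.4405, 0.2373, 0.2712]
orientation: [-0.625, -3.079, 0.0]
contact_force: [0.8, 0.6, 0.3]
grip_width: 0.0
gripper_force: 0.0
```

```bash
python3 -m crank '[[[-3.4,-3.2,0],[0,0,0]],[[-3.4,-3.2,0],[0,0,0]],[[-3.4,-3.2,0],[0,0,0]],[[-3.4,-3.2,0],[0,0,0]],[[-3.4,-3.2,0],[0,0,0]]]'; python3 -m crank '[[[-2,-2,1],[0,0,0]],[[0,0,0],[0,0,0]],[[0,0,0],[0,0,0]]]'
python3 - <<'E'
from h import *
o=monitor.get_obs(); print(o["tcp_pos"],o["orientation"])
p,d=optics.grab_frame("wrist"); np.savez("pics/w1.npz",p=p,d=d,pos=o["tcp_pos"],ori=o["orientation"]); cv2.imwrite("pics/w1.png",p[:,:,::-1])
E
```

```text
clock: 1.6
tcp_pos: [0.5345, 0.0238, 0.2712]
orientation: [-0.625, -3.078, -0.0]
contact_force: [0.8, 0.7, -0.6]
grip_width: 0.0
gripper_force: 0.0
clock: 1.9
tcp_pos: [0.5444, -0.0009, 0.2607]
orientation: [-0.627, -3.077, 0.001]
contact_force: [1.3, 1.4, -0.2]
grip_width: 0.0
gripper_force: 0.0
[ 0.54444548 -0.00087052  0.26067411] [-6.27225198e-01 -3.07678757e+00  5.43432501e-04]
```

View pics/w1.png

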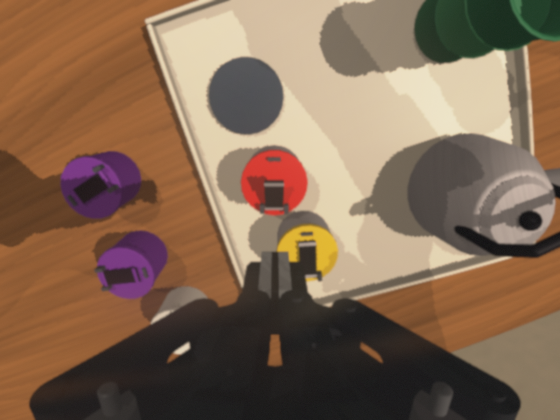

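The wrist view shows the red lid at (275,181), with its latch hinge at (274,208) and catch at (274,158). The closed fingertips are at (273,260). I refine the centre and axis from this view.

```bash
python3 - <<'E'
from h import *
z=np.load("pics/w1.npz");p,d=z["p"],z["d"]; o=dict(tcp_pos=z["pos"],orientation=z["ori"])
h=cv2.cvtColor(p,cv2.COLOR_RGB2HSV); m=((h[...,0]<6)|(h[...,0]>174))&(h[...,1]>180)&(h[...,2]>60); m[240:]=0
c=max(cv2.findContours(m.astype(np.uint8),0,2)[0],key=cv2.contourArea)
e=cv2.fitEllipse(cv2.convexHull(c)); print(e,plane("wrist",[e[0]],.066,o))
hg=plane("wrist",[[274,208]],.076,o)[0]; cl=plane("wrist",[[274,158.5]],.069,o)[0]; a=hg-cl
print(hg,cl,np.arctan2(a[1],a[0]))
b=(p.max(2)<75); b[:180]=0;b[211:]=0;b[:,:255]=0;b[:,295:]=0
uv,P=cloud("wrist",b,d,o); k=P[:,2]>.07; print(np.percentile(P[k][:,2],[2,50,98]))
for v in range(180,211,5):
    q=P[uv[:,1]==v]; print(v,len(q), np.median(q,0) if len(q) else 0)
E
```

```text
((273.56939697265625, 181.8536834716797), (62.34592056274414, 63.84341812133789), 91.93817138671875) [[ 0.54554507 -0.0027262   0.066     ]]
[ 0.57093855 -0.01298364  0.076     ] [0.52123289 0.00815682 0.069     ] -0.40213573167606265
[0.07828213 0.08760471 0.09667682]
180 0 0
185 0 0
190 16 [ 0.54700545 -0.00328735  0.09467483]
195 16 [ 0.55333402 -0.00601363  0.0900146 ]
200 16 [ 0.55967278 -0.00873804  0.08436052]
205 17 [ 0.56630062 -0.01218878  0.07920892]
210 0 0
```

```bash
python3 -m crank '[[[-0.3,0,3.5],[0,0,0]],[[-0.2,0,3.5],[0,0,0]],[[0,0,3],[0,0,0]],[[0,0,2],[0,0,0]],[[0,0,0.7],[0,0,0]]]'; for i in 1 2 3 4; do python3 -m crank '[[[0,0,0],[0,0,0]],[[0,0,0],[0,0,0]],[[0,0,0],[0,0,0]],[[0,0,0],[0,0,0]],[[0,0,0],[0,0,0]]]'; done; python3 -m crank '[[[0,0,0],[0,0,0]],[[0,0,0],[0,0,0]],[[0,0,0],[0,0,0]],[[0,0,0],[0,0,0]],[[0,0,0],[0,0,0]]]'
python3 - <<'E'
from h import *
ims=[]
for n,(x,y) in (("side",(287,225)),("top",(277,228))):
    p,d=optics.grab_frame(n); ims.append(cv2.resize(p[y-45:y+45,x-45:x+45],(400,400),interpolation=cv2.INTER_CUBIC))
cv2.imwrite("pics/point1.png",np.hstack(ims)[:,:,::-1])
E
```

```text
clock: 2.45
tcp_pos: [0.5479, -0.0006, 0.1324]
orientation: [-0.62, -3.076, 0.001]
contact_force: [-0.0, 1.3, -0.1]
grip_width: -0.0001
gripper_force: 0.0
clock: 2.95
tcp_pos: [0.5499, -0.0025, 0.135]
orientation: [0.625, 3.078, 0.001]
contact_force: [0.1, 0.5, -0.8]
grip_width: 0.0
gripper_force: 0.0
clock: 3.45
tcp_pos: [0.5495, -0.0026, 0.1342]
orientation: [-0.625, -3.079, -0.0]
contact_force: [0.0, -0.9, 0.1]
grip_width: 0.0
gripper_force: 0.0
clock: 3.95
tcp_pos: [0.5495, -0.0026, 0.1343]
orientation: [0.625, 3.079, 0.0]
contact_force: [0.8, 0.7, 0.4]
grip_width: -0.0
gripper_force: 0.0
clock: 4.45
tcp_pos: [0.5495, -0.0026, 0.1343]
orientation: [-0.625, -3.079, -0.0]
contact_force: [0.9, -0.3, -0.0]
grip_width: -0.0
gripper_force: 0.0
clock: 4.95
tcp_pos: [0.5495, -0.0026, 0.1343]
orientation: [-0.625, -3.079, -0.0]
contact_force: [0.6, -0.6, 0.3]
grip_width: -0.0002
gripper_force: 0.0
```

View pics/point1.png

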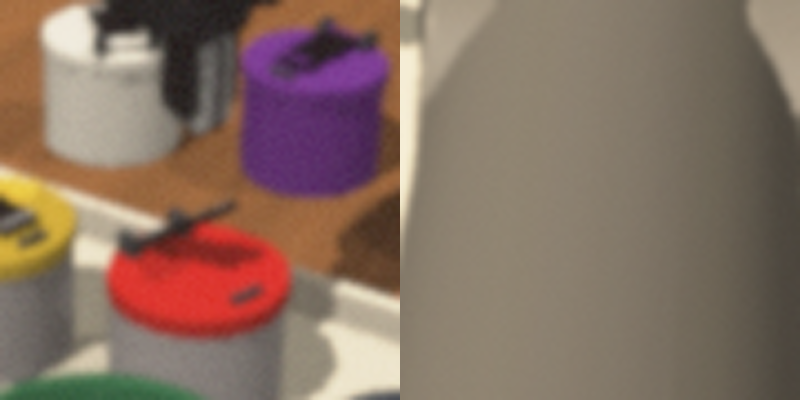

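The side view shows the closed fingertips hanging in the air above the red latch at (200,110) in the crop, touching nothing. Next I press, moving outward along the latch's arc as the fingers go down.

```bash
python3 -m crank '[[[0.2,0,0.8],[0,0,0]],[[0.2,-0.1,0.8],[0,0,0]],[[0,-0.1,0.6],[0,0,0]],[[0,0,0.4],[0,0,0]],[[0,0,0.2],[0,0,0]]]'; python3 -m crank '[[[0.1,0,0.5],[0,0,0]],[[0.1,0,0.5],[0,0,0]],[[0.1,0,0.5],[0,0,0]],[[0.1,0,0.4],[0,0,0]],[[0.1,0,0.4],[0,0,0]]]';python3 -m crank '[[[0.05,0,0.3],[0,0,0]],[[0.05,0,0.2],[0,0,0]],[[0,0,0.2],[0,0,0]],[[0,0,0],[0,0,0]],[[0,0,0],[0,0,0]]]'
```

```text
clock: 5.55
tcp_pos: [0.5447, -0.003, 0.1056]
orientation: [-0.625, -3.078, 0.001]
contact_force: [0.1, -0.7, 0.1]
grip_width: -0.0
gripper_force: 0.0
clock: 6.05
tcp_pos: [0.5403, -0.0008, 0.0829]
orientation: [-0.625, -3.079, -0.0]
contact_force: [0.4, 0.3, 1.4]
grip_width: 0.0001
gripper_force: 0.3
clock: 6.55
tcp_pos: [0.5397, -0.0006, 0.0763]
orientation: [0.625, 3.079, -0.0]
contact_force: [0.3, -0.7, 0.2]
grip_width: -0.0002
gripper_force: 0.0
```

```bash
python3 -m crank '[[[0,0,0.1],[0,0,0]],[[0,0,0.1],[0,0,0]],[[0,0,0],[0,0,0]]]'; python3 -m crank '[[[0,0,0.1],[0,0,0]],[[0,0,0],[0,0,0]],[[0,0,0],[0,0,0]]]'
```

```text
clock: 6.85
tcp_pos: [0.5396, -0.0005, 0.0742]
orientation: [0.625, 3.079, 0.0]
contact_force: [-0.1, -0.7, 0.1]
grip_width: -0.0003
gripper_force: 0.0
clock: 7.15
tcp_pos: [0.5396, -0.0005, 0.0739]
orientation: [0.626, 3.079, 0.001]
contact_force: [-2.5, 0.8, 7.4]
grip_width: 0.0004
gripper_force: 3.7
```

The wrist feels 7.4 N against the stop, so the latch is down. I press 1 mm more to be sure, then rise about 4 cm and look.

```bash
python3 -m crank '[[[0,0,0.1],[0,0,0]],[[0,0,0],[0,0,0]],[[0,0,0],[0,0,0]]]'; python3 -m crank '[[[0,0,-0.5],[0,0,0]],[[0,0,-1],[0,0,0]],[[0,0,-1],[0,0,0]],[[0,0,-1],[0,0,0]],[[0,0,-0.8],[0,0,0]]]'; for i in 1 2 3 4 5; do python3 -m crank '[[[0,0,0],[0,0,0]],[[0,0,0],[0,0,0]],[[0,0,0],[0,0,0]],[[0,0,0],[0,0,0]],[[0,0,0],[0,0,0]]]' | sed -n 1,4p; done
python3 - <<'E'
from h import *
o=monitor.get_obs(); print(o["tcp_pos"])
p,d=optics.grab_frame("side"); h=cv2.cvtColor(p,cv2.COLOR_RGB2HSV); m=((h[...,0]<6)|(h[...,0]>174))&(h[...,1]>180)&(h[...,2]>90)
m[:, :240]=0; m[:,330:]=0; m[:200]=0
c=max(cv2.findContours(m.astype(np.uint8),0,2)[0],key=cv2.contourArea); e=cv2.fitEllipse(cv2.convexHull(c)); print(e,plane("side",[e[0]],.066))
q,_=optics.grab_frame("wrist")
cv2.imwrite("pics/end.png",np.hstack([cv2.resize(p[180:280,237:337],(400,400),interpolation=cv2.INTER_CUBIC),cv2.resize(q,(400,400))])[:,:,::-1])
E
```

```text
clock: 7.45
tcp_pos: [0.5396, -0.0005, 0.0736]
orientation: [0.626, 3.079, 0.001]
contact_force: [-4.7, -0.1, 15.7]
grip_width: -0.0
gripper_force: 7.9
clock: 7.95
tcp_pos: [0.5398, -0.0005, 0.1164]
orientation: [0.625, 3.078, 0.001]
contact_force: [-0.5, 0.8, 0.4]
grip_width: -0.0004
gripper_force: 0.0
clock: 8.45
tcp_pos: [0.5393, -0.0005, 0.1149]
orientation: [-0.625, -3.078, 0.0]
contact_force: [0.4, -0.2, -0.1]
clock: 8.95
tcp_pos: [0.5395, -0.0005, 0.1153]
orientation: [-0.625, -3.079, -0.0]
contact_force: [-0.4, 0.7, -1.0]
clock: 9.45
tcp_pos: [0.5395, -0.0005, 0.1153]
orientation: [0.625, 3.079, 0.0]
contact_force: [-0.2, -0.8, -0.6]
clock: 9.95
tcp_pos: [0.5395, -0.0006, 0.1153]
orientation: [-0.625, -3.079, 0.0]
contact_force: [-0.4, -0.3, 0.6]
clock: 10.45
tcp_pos: [0.5396, -0.0005, 0.1153]
orientation: [0.625, 3.079, 0.0]
contact_force: [0.8, 0.3, 0.2]
[ 5.39552351e-01 -5.37880710e-04  1.15295767e-01]
((286.58892822265625, 242.68121337890625), (23.28403091430664, 39.47752380371094), 90.12152862548828) [[0.54370335 0.00137236 0.066     ]]
```

View pics/end.png

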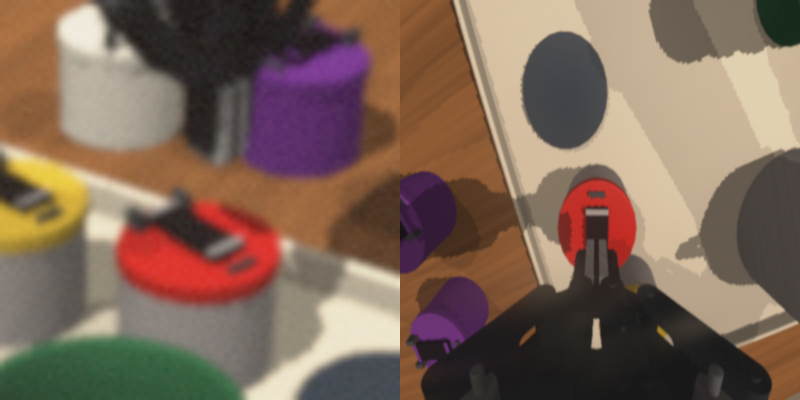

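The latch lies flat like the yellow one, with its steel line at (222,247) in the left crop. The tin has not moved measurably (about 2 mm, within noise), and the fingertips hover about 4 cm above the latch. I hand in.

```bash
python3 -c "
from bench import r
print(r.hand_in())"
```

```text
the job is handed in; nothing more can be done
None
```

I pointed at the red tin's standing latch for over two seconds, pressed it fully shut, and handed in with the fingertips still and touching nothing about 4 cm above it; the hand-in returned no verdict.

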